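Bring the connector before the viewer's camera and hold it at the click

TASK

Raise the bench viewer's folded-down screen by its grip bar until it stands upright, square to the bed, and let go of it (its stiff hinge keeps it there). Then take the carriage's black finger knob and slide the carriage along its rail until it clicks home on the sprung ball of the camera block - the one with the round lens barrel, not the finned lamp block, whose own click you may have to push through - so that the connector faces the lens, and finish there with the fingers still gripping the knob and holding the carriage still in that notch. Leave the loose things round the viewer where they are.

Things in the scene. Friction and masses are not known exactly. Their poses are not given: they have to be found in the camera images.
- viewer: Bench viewer, fixed: grey bed 160 mm deep (its x) by 290 mm long (its y), bed top 24 mm up. Origin: centre of the underside, on the worktop. x points to its rear, away from the robot; y along the rail, to the left seen from the robot. Steel rail at x = -25 mm, behind it a bar with two clamped blocks at x = 27 mm, at the rear a box, x = 44 to 80 mm, 214 mm long, 78 mm high.
- screen_hinge (a point): Middle of the screen's hinge line (along the viewer's y): x = 50 mm, y = 0, z = 85 mm in the viewer's frame. The grip bar's axis stands at this point + 128 mm x (-cos(angle) along the viewer's x, +sin(angle) upwards).
- screen (a joint): Opening angle of the flat screen (84 x 204 x 11 mm) on its stiff rear hinge, rad: 0 folded down level over the carriage's path, 1.571 upright, square to the bed, stop at 2.3. Starts 0.3 to 0.6 open. Stays where it is left; turning it takes about 5 to 6 N at the grip bar.
- screen_bar (a point): Middle of the grip bar on the screen's free edge: round steel bar, 10 mm diameter, 112 mm long along the viewer's y, 128 mm from the hinge line and 40 mm off the screen's edge, on 8 mm stems at y = +-50 mm. Fingers can straddle it from above between the stems; being round, it turns between them as the screen swings.
- carriage (a joint): Position of the carriage on the rail, m: the y of its centre in the viewer's frame, + to the left, stops at +-0.112. Starts at the right, -0.112 to -0.090. Drag about 1.5 N, about 3 N on the ramps within 18 mm of a ball, then a snap into the notch, and 7 to 9 N to push out of it.
- carriage_knob (a point): Upright round black knob on the carriage's front tongue, 18 mm diameter, 44 to 78 mm above the worktop; this point is on its axis, 64 mm up, at x = -62 mm in the viewer's frame, on the carriage's centre line. Below it the tongue (30 mm along the rail, top 44 mm), behind it the deck (x = -48 to -2 mm, 54 mm along the rail, top 47 mm). Free to both sides along the rail.
- carriage_nest (a point): Nest on the carriage with a cream connector fixed in it: x = -14 mm in the viewer's frame, 54 mm up, on the carriage's centre line. In line with it a V notch is cut in the carriage's rear edge: 9 mm between crests, 4 mm deep, with gentle outer ramps to 18 mm from its middle. A ball between the crests draws the carriage to the middle with up to 7 N, also when the knob is let go.
- camera_block: Camera block on the rear bar, fixed: dark, 36 mm along the rail, 30 mm deep, top 71 mm up, round lens barrel (19 mm) towards the robot, one clamp screw on top. Origin: its foot's centre, 34 mm up, x = 27 mm in the viewer's frame, axes as the viewer's; its y lies in -40 to -15 or 40 to 75 mm, the lamp block in the other. Its 8 mm sprung ball sits under the lens at its y = 0.
- lamp_block: Lamp block on the same bar, fixed: dark, 50 mm along the rail, 30 mm deep, flat white rectangular window towards the robot, cooling fins on top (77 mm up). Origin and axes as for the camera block. Its own sprung ball gives the same click at its y = 0: not the place wanted.
- nut_dish: Bystander: round grey dish with nuts, 63 mm across, 22 mm high, in front of the viewer. Origin: centre of its underside.
- loupe: Bystander: black eye loupe, 41 mm across, 30 mm high. Origin: centre of its underside.
- clear_box: Bystander: clear flat box of samples, 45 x 63 x 22 mm. Origin: centre of its underside.
- tweezers: Bystander: steel tweezers lying flat, 125 mm long. Origin: centre of the underside.
- spare_connector: Bystander: cream-coloured loose connector, 18 x 33 x 13 mm. Origin: centre of its underside.
- swab_jar: Bystander: jar of swabs, 49 mm across, 88 mm high, left of the viewer. Origin: centre of its underside.
- marker: Bystander: grey marker pen lying flat, 126 mm long. Origin: centre of its underside.

How it is judged:
On the way, in this order (a step that is already met when the one before it is completed fails the run):
1. the screen stands upright by itself, let go (value of joint screen between 1.431 and 1.711 rad and contact force between the fingers and screen below 0.3 N), for 0.2 s.
2. the carriage's notch is on the camera block's ball, its knob in the grip (y of carriage_nest in the frame of camera_block between -0.002 and 0.002 m and value of joint screen between 1.431 and 1.711 rad and contact force between the fingers and carriage above 1 N), for 0.2 s.
At the end, for the whole second after the job is handed in: The carriage rests in the camera block's notch (nest within 2 mm of the block's middle along the rail) and stands still, the fingers hold its knob (more than 1 N, TCP within 30 mm of the knob point), and the screen, untouched, stands upright (90 degrees to the bed) within 8 degrees (all of step 2 and velocity of joint carriage between -0.003 and 0.003 m/s and distance between the grasp point and carriage_knob below 0.03 m and contact force between each of the arm, the fingers and screen below 0.5 N); the arm keeps its last pose, push and grip.
It fails at once if a loose thing round the viewer is moved more than 30 mm (distance of any of nut_dish, loupe, clear_box, tweezers, spare_connector, swab_jar, marker from where it was at the start of the episode above 0.03 m).
It also fails if it takes over 58 s, if anything falls off the work surface, if the arm or the gripper's body presses on something with over 40 N, if the wrist force passes 120 N, or if a joint passes its speed limit or range.

ROBOT

A 7-joint arm with a two-finger parallel gripper is mounted at the origin on the work surface; the furniture and walls round the work are solid. World frame = base frame: x ahead of the robot, y to its left, z up, the work surface at z = 0. Lengths are in m, angles in rad, forces in N, time in s.
With the tool pointing down it reaches from about 0.425 to 0.975 m from the base axis. Payload 16.7 kg.
Tool frame: the origin (TCP) lies between the finger pads, 19 mm behind the fingertips; this is the grasp point; z points along the fingers, y is the line along which they close (so a half turn about z gives the same grasp; the last joint's range is limited). The gripper opens to 85 mm and grips with 20 to 120 N. Pads are 22 mm wide; open, the fingers measure 114 mm over their backs; the gripper's body (76 mm by 85 mm) begins 54 mm behind the grasp point. The pads swing forward as they close: fully open they stand 13 mm farther back than shut.
Start: joints at [1.177, 0.426, 0.074, 1.606, -0.034, 1.111, -0.067], TCP at [0.163, -0.655, 0.25] pointing down, gripper open.
Joint ranges: [-2.85, 2.85], [-0.5, 2.14], [-1.23, 1.37], [0.21, 2.46], [-1.02, 4.16], [0.16, 2.05], [-2.73, 2.73]. Speed limits (rad/s): [1.89, 1.89, 2.39, 2.39, 3.01, 3.01, 3.01].

INTERFACE

Orientations are given as a rotation vector (axis times angle).
In Python, from bench import robot gives the robot as it stands.
- The arm moves only by the tool arm_command, never from a script. Its argument "motion" is text: rows parted by semicolons, each of 7 numbers parted by spaces: the shift along the tool's x, y, z in cm, then the turn, a rotation vector about the tool's x, y, z in rad, then the opening, from 0 (shut) to 1 (fully open). A call has 1 to 20 rows; each row shifts and turns the commanded pose from where the row before left it, along the tool's axes as they then stand; what a row does not reach is not made up. A row lasts 1/8 s, in which the tool goes at most 62.5 mm and 10.7 degrees, less where a joint would pass 70% of its speed; a pose out of reach is approached as far as the arm can. A call is refused whole if a number of a shift passes 6.25 or a number of a turn 0.188, either way. A call with a gripper value outside its range is refused whole. The fingers move at their own pace and stop on an object; "squeeze" is the grip in N (left out, the last holds). Time passes only in rows, so rows that do not move let the fingers close. It gives the time, the measured TCP pose, the force, the opening and the grip force at its end, in the units of the state.
- robot.get_state(): the state, without advancing time (a new reading comes with each control period).
- robot.snapshot(name): name is "scene" or "top" or "wrist"; returns the picture (400x640x3 uint8, red, green, blue); there is no depth.
- robot.get_calibration(name): a dict with "fx", "fy", "cx", "cy" (pixels), "R" (3x3) and "t" (3): a world point X has camera coordinates R X + t. Camera axes: x right, y down, z forward; pixel columns grow to the right and rows downward; lengths in m; the calibration is good to about 2 mm. A picture is of the moment at which its call begins: read the wrist's pose just before it. get_calibration takes no time and is no camera call; for the wrist camera it gives the pose at the moment of the call.
- robot.job_done(): hands the job in; it is judged then, once.
The state is a dict: "time": time; "q": joint angles; "dq": joint speeds; "joint_torque": joint torques, N m; "tcp_pos": TCP position; "eef_rot": TCP orientation; "wrist_force": force on the tool from outside, world axes, zero at the start; "wrist_torque": the same for the moment, N m; "width": finger opening in m; "finger_force": force on a finger pad.
Only numpy, scipy, OpenCV 4.12 (cv2) and the standard library are available. Lean on these libraries where they do the work, as an engineer would, in place of code of your own. Each camera call takes 0.05 s, during which the arm holds its last target. There are 200 camera calls.

## Working session

There is one attempt and no reset: what is moved stays moved. The work goes in short steps, Python scripts to look and compute and a tool call to move; the robot and the scene stay as the last step left them, time stands still between calls to the robot, and variables do not carry over. Pictures are saved under pics/ and viewed, at most 10 in all, crops included, and the job is handed in when it is done.

Besides the shell and the picture viewer there is one more tool, called after ">>>" as name(argument=value, ...) on one line, values as JSON. arm_command: Moves the arm, as the interface text tells. Its arguments: {"type":"object","properties":{"motion":{"type":"string"},"squeeze":{"type":"number"}},"required":["motion"]}

```bash
mkdir -p pics; python3 - <<'E'
from bench import robot
import cv2,numpy as np
for n in("scene","top"):
    cv2.imwrite(f"pics/{n}0.png",robot.snapshot(n)[:,:,::-1])
    c=robot.get_calibration(n);print(n,c['fx'],c['cx'],c['cy'],np.round(c['R'],3).tolist(),c['t'])
s=robot.get_state();print(s)
E
```

```text
scene 495.52858486240507 320.2838302123208 195.63683688852652 [[0.532, -0.846, -0.011], [-0.361, -0.216, -0.907], [0.765, 0.487, -0.421]] [-0.22294433  0.23741229  0.89084348]
top 406.01162126776677 321.21540956500155 202.09656712637877 [[-0.019, -1.0, 0.001], [-0.986, 0.019, -0.165], [0.165, -0.004, -0.986]] [0.02652803 0.45974384 0.86229223]
{'time': 0.1, 'q': array([ 1.17746248,  0.42668583,  0.07380942,  1.60652177, -0.03411352,
        1.11080715, -0.06709215]), 'dq': array([-0.00081906, -0.00130831,  0.00078638, -0.00295098, -0.00071862,
       -0.00121152,  0.00031372]), 'joint_torque': array([ 9.52320668e-03, -9.51538253e+01,  3.77190784e+00, -4.64408112e+01,
        1.95363932e-02,  6.54459960e-03, -2.73718166e-05]), 'tcp_pos': array([ 0.16288688, -0.65470122,  0.24937775]), 'eef_rot': array([-3.11713185e+00, -3.81941955e-01,  3.04386057e-04]), 'wrist_force': array([ 0.24699569, -0.3743209 , -0.26939035]), 'wrist_torque': array([-0.05554271,  0.00389218, -0.02691107]), 'finger_force': 0.0, 'width': 0.0851702042548691}
```

View pics/scene0.png

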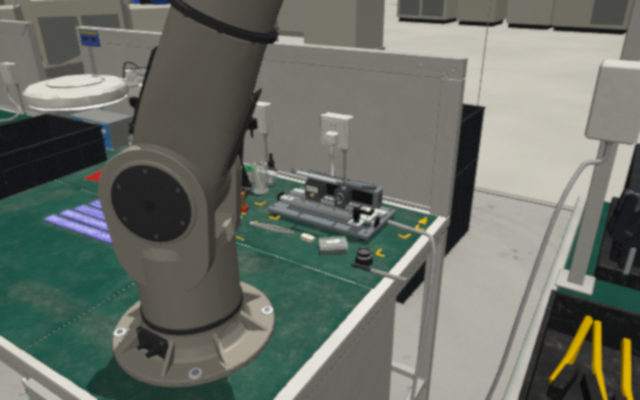

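View pics/top0.png

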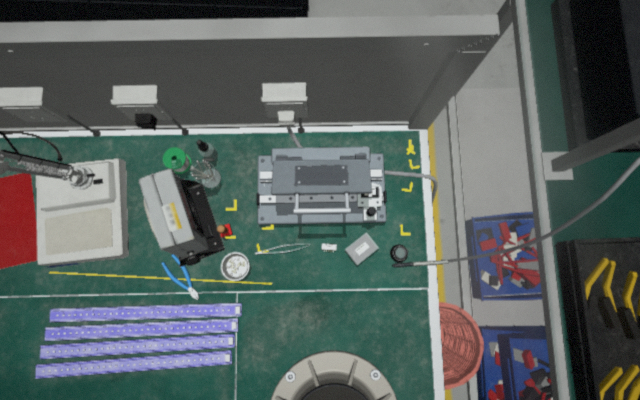

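The top picture shows the viewer at about cols 257-385, rows 150-226, with its grip bar at rows 205-235, the knob near (371,212), and loose things in front at rows 240-265. I'll enlarge both views.

```bash
python3 - <<'E'
import cv2
a=cv2.imread('pics/top0.png')[135:265,235:405]
cv2.imwrite('pics/topc.png',cv2.resize(a,None,fx=4.6,fy=4.6,interpolation=cv2.INTER_CUBIC))
a=cv2.imread('pics/scene0.png')[150:280,240:405]
cv2.imwrite('pics/scenec.png',cv2.resize(a,None,fx=4.6,fy=4.6,interpolation=cv2.INTER_CUBIC))
E
```

```text
(no output)
```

View pics/topc.png

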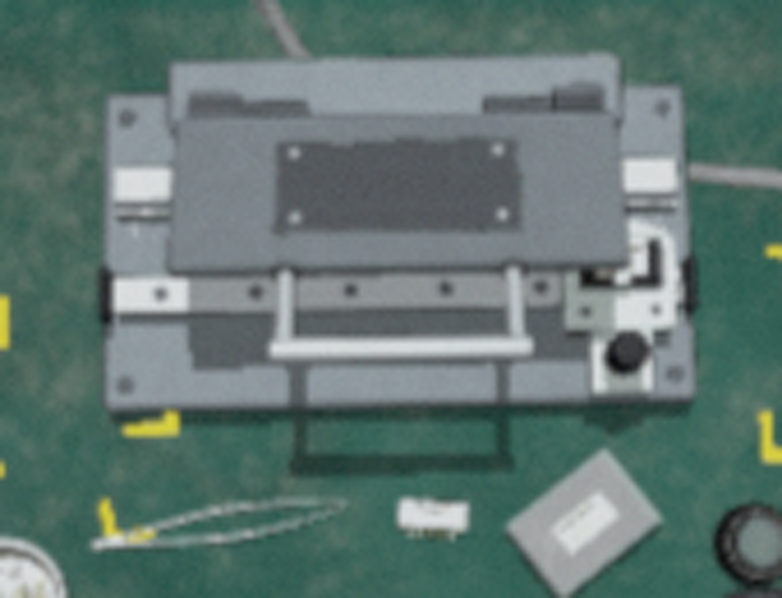

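View pics/scenec.png

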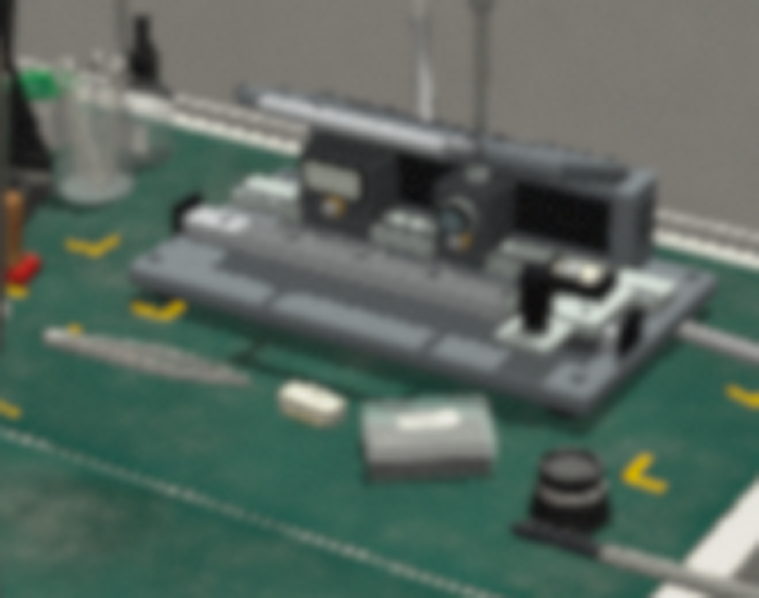

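```bash
cat > h.py <<'E'
import numpy as np
from bench import robot
def ray(n,u,v):
    c=robot.get_calibration(n);R=np.array(c['R']);C=-R.T@np.array(c['t'])
    return C,R.T@np.array([(u-c['cx'])/c['fx'],(v-c['cy'])/c['fy'],1])
def atz(n,u,v,z):
    C,d=ray(n,u,v);return C+d*(z-C[2])/d[2]
def px(n,X):
    c=robot.get_calibration(n);p=np.array(c['R'])@X+np.array(c['t']);return np.array([p[0]/p[2]*c['fx']+c['cx'],p[1]/p[2]*c['fy']+c['cy']])
E
python3 - <<'E'
from h import *
from scipy.optimize import least_squares
k=4.6
T=lambda u,v:(235+(u+.5)/k-.5,135+(v+.5)/k-.5)
S=lambda u,v:(240+(u+.5)/k-.5,150+(v+.5)/k-.5)
cor=[((106,97),(80,145)),((683,88),(80,-145)),((692,400),(-80,-145)),((108,403),(-80,145))]
P=np.array([atz("top",*T(*p),.024)[:2] for p,_ in cor]);print(P.round(4), np.linalg.norm(P-np.roll(P,-1,0),axis=1))
Q=np.array([q for _,q in cor])/1e3
f=lambda p:((Q@np.array([[np.cos(p[2]),np.sin(p[2])],[-np.sin(p[2]),np.cos(p[2])]])+p[:2])-P).ravel()
r=least_squares(f,[.6,0,0]);x,y,a=r.x;print("viewer",r.x,r.fun.round(4))
Rz=np.array([[np.cos(a),-np.sin(a),0],[np.sin(a),np.cos(a),0],[0,0,1]]);o=np.array([x,y,0])
def loc(n,uv,axis,val):
    C,d=ray(n,*uv);C=Rz.T@(C-o);d=Rz.T@d;return C+d*(val-C[axis])/d[axis]
print("knob",loc("top",T(629,350),2,.078))
for uv in((270,350),(532,346),(401,348)):
    best=[]
    for t in np.arange(.2,.8,.01):
        p=loc("top",T(*uv),2,.085+.128*np.sin(t));best.append((abs(p[0]-(.05-.128*np.cos(t))),t,p))
    print("bar",min(best,key=lambda b:b[0]))
print("lens",loc("scene",S(457,215),0,.005),loc("scene",S(457,215),0,-.002),"lampwin",loc("scene",S(330,178),0,.012))
print("cam ball",loc("scene",S(462,240),0,.008))
for yy in(-.04,-.03,-.02,-.015):print(yy,((px("scene",o+Rz@[.008,yy,.055])-[240,150])*k).round(0))
E
```

```text
[[ 0.5733  0.1617]
 [ 0.5725 -0.1266]
 [ 0.4157 -0.124 ]
 [ 0.4196  0.1597]] [0.28824374 0.15684006 0.2837146  0.15367413]
viewer [ 0.49528254  0.01767703 -0.0065707 ] [ 0.003   0.0005  0.0018 -0.0013 -0.0014 -0.0028 -0.0034  0.0035]
knob [-0.06147384 -0.10551788  0.078     ]
bar (np.float64(0.00012943677103166573), np.float64(0.4000000000000002), array([-0.06776637,  0.05542385,  0.13484555]))
bar (np.float64(0.00018819748455367602), np.float64(0.4100000000000002), array([-0.06757966, -0.05667661,  0.13602199]))
bar (np.float64(0.00030896210964150017), np.float64(0.4000000000000002), array([-0.06758685, -0.0006558 ,  0.13484555]))
lens [ 0.005      -0.02268669  0.06164596] [-0.002      -0.02680319  0.06542816] lampwin [0.012      0.06514887 0.0608367 ]
cam ball [ 0.008      -0.02419635  0.04564842]
-0.04 [485. 229.]
-0.03 [469. 225.]
-0.02 [454. 221.]
-0.015 [446. 219.]
```

>>> arm_command(motion="5.63 -1.75 0 0 0 -0.0825 0.6;5.5 -1.75 0 0 0 -0.0825 0.6;5.37 -1.75 0 0 0 -0.0825 0.3;5.24 -1.75 0 0 0 -0.0825 0.3;5.1 -1.75 0 0 0 -0.0825 0.3;4.97 -1.75 0 0 0 -0.0825 0.3;4.84 -1.75 0 0 0 -0.0825 0.3;4.71 -1.75 0 0 0 -0.0825 0.3", squeeze=40)

```text
time: 1.1
tcp_pos: [0.446, -0.3324, 0.2498]
eef_rot: [-2.824, -1.376, 0.0]
wrist_force: [-0.0, -0.3, 0.1]
width: 0.0256
finger_force: 0.0
```

>>> arm_command(motion="4.58 -1.75 0 0 0 -0.0825 0.3;4.45 -1.75 0 0 0 -0.0825 0.3;4.3 -1.75 0 0 0 -0.0825 0.3;4.18 -1.75 0 0 0 -0.0825 0.3;4.05 -1.75 0 0 0 -0.0825 0.3;3.9 -1.75 0 0 0 -0.0825 0.3;3.8 -1.75 0 0 0 -0.0825 0.3;3.66 -1.7 0 0 0 -0.0825 0.3;0 0 0 0 0 0 0.3;0 0 0 0 0 0 0.3")

```text
time: 2.35
tcp_pos: [0.4418, 0.0148, 0.25]
eef_rot: [2.23, 2.212, -0.0]
wrist_force: [0.3, -0.4, 0.2]
width: 0.0261
finger_force: 0.0
```

```bash
python3 - <<'E'
from h import *
import cv2
s=robot.get_state();print(s['tcp_pos'],s['eef_rot'],s['q'],s['width'])
for z,t in((0.405,0),):
    for yy in(-.056,0,.056): print(px("wrist",np.array([.4953-.0676,.0177+yy,.1355])))
print(px("wrist",np.array([.433,-.0875,.078])))
cv2.imwrite('pics/w1.png',robot.snapshot("wrist")[:,:,::-1])
E
```

```text
[0.44180082 0.01479757 0.2500102 ] [ 2.23027726e+00  2.21238894e+00 -2.56354261e-04] [ 0.36275206  0.07402599 -0.55958161  2.07459079  0.046763    1.00479483
 -0.22874227] 0.026090259750961322
[305.88625077 255.67739594]
[304.28278822 195.98039508]
[302.4449553  127.55777153]
[314.01744549 269.77086236]
```

View pics/w1.png

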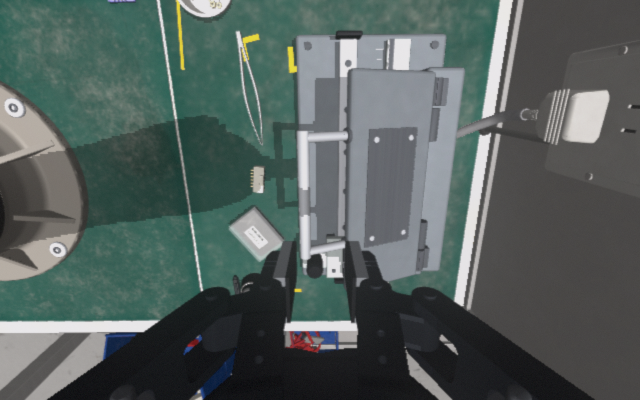

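The wrist view shows the grip bar along column 305, rows 130–256, matching the prediction (304). Descending.

>>> arm_command(motion="0.15 -0.7 2 0 0 0 0.3;0.15 -0.7 2 0 0 0 0.3;0 0 2 0 0 0 0.3;0 0 2 0 0 0 0.3;0 0 1.5 0 0 0 0.3;0 0 1.5 0 0 0 0.3;0 0 0 0 0 0 0.3;0 0 0 0 0 0 0;0 0 0 0 0 0 0;0 0 0 0 0 0 0;0 0 0 0 0 0 0", squeeze=40)

```text
time: 3.78
tcp_pos: [0.428, 0.0185, 0.1404]
eef_rot: [2.229, 2.213, 0.001]
wrist_force: [-1.0, 0.1, 4.4]
width: 0.0081
finger_force: 39.6
```

>>> arm_command(motion="0 0.4 -0.84 0 0 0 0;0 0.46 -0.8 0 0 0 0;0 0.52 -0.77 0 0 0 0;0 0.57 -0.73 0 0 0 0;0 0.63 -0.69 0 0 0 0;0 0.67 -0.64 0 0 0 0;0 0.72 -0.59 0 0 0 0;0 0.76 -0.54 0 0 0 0")

```text
time: 4.78
tcp_pos: [0.4712, 0.0184, 0.1966]
eef_rot: [-2.225, -2.21, 0.011]
wrist_force: [-38.6, 4.7, 39.3]
width: 0.0083
finger_force: 42.8
```

>>> arm_command(motion="0 -0.15 -0.15 0 0 0 0;0 -0.15 -0.15 0 0 0 0;0 0 0 0 0 0 0")

```text
time: 5.15
tcp_pos: [0.4735, 0.0184, 0.1989]
eef_rot: [2.228, 2.213, 0.005]
wrist_force: [17.0, 3.2, -30.1]
width: 0.0082
finger_force: 39.8
```

>>> arm_command(motion="0 0.07 0.08 0 0 0 0;0 0 0 0 0 0 0;0 0 0 0 0 0 0")

```text
time: 5.52
tcp_pos: [0.4736, 0.0184, 0.1987]
eef_rot: [2.229, 2.213, 0.003]
wrist_force: [6.4, 3.1, -10.2]
width: 0.008
finger_force: 41.8
```

>>> arm_command(motion="0 0.77 -0.46 0 0 0 0;0 0.76 -0.42 0 0 0 0;0 0.79 -0.37 0 0 0 0;0 0.81 -0.32 0 0 0 0;0 0.83 -0.26 0 0 0 0;0 0 0 0 0 0 0;0 0 0 0 0 0 0")

```text
time: 6.4
tcp_pos: [0.513, 0.0183, 0.218]
eef_rot: [2.229, 2.213, 0.001]
wrist_force: [-4.6, 3.2, 11.4]
width: 0.0078
finger_force: 42.7
```

>>> arm_command(motion="0 0.84 -0.24 0 0 0 0;0 0.85 -0.15 0 0 0 0;0 0.86 -0.09 0 0 0 0;0 0.86 -0.03 0 0 0 0;0 0 0 0 0 0 0;0 0 0 0 0 0 0")

```text
time: 7.15
tcp_pos: [0.5477, 0.018, 0.223]
eef_rot: [2.228, 2.213, 0.003]
wrist_force: [2.0, 3.5, 6.8]
width: 0.0083
finger_force: 41.7
```

```bash
python3 - <<'E'
from h import *
import cv2
a=robot.snapshot("scene")[:,:,::-1][130:260,240:405]
b=robot.snapshot("top")[:,:,::-1][135:265,235:405]
cv2.imwrite('pics/s2.png',np.vstack([cv2.resize(i,(600,300) if 0 else (int(i.shape[1]*2.3),int(i.shape[0]*2.3)),interpolation=cv2.INTER_CUBIC)[:, :379] for i in(a,b)]))
E
```

```text
(no output)
```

View pics/s2.png

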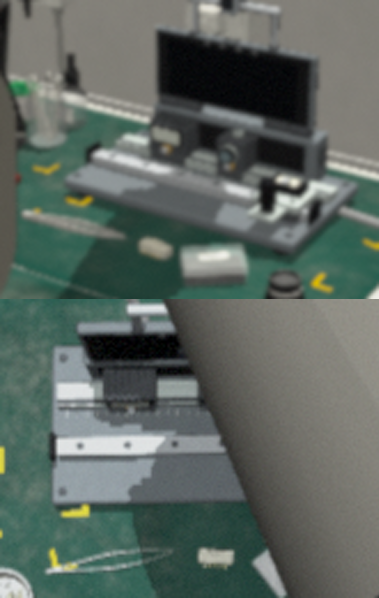

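The scene view shows the screen standing upright with the fingers on its bar. Releasing and moving above the knob.

>>> arm_command(motion="0 0 0 0 0 0 0.3;0 0 0 0 0 0 0.3;0 0 0 0 0 0 0.3;0 0 -1 0 0 0 0.3;0 0 -2 0 0 0 0.3;0 0 -2 0 0 0 0.3;0 0 -2 0 0 0 0.3;0 0 -1 0 0 0 0.4;-2.6 -2.9 0 0 0 0 0.5;-2.6 -2.9 0 0 0 0 0.5;-2.6 -2.9 0 0 0 0 0.5;-2.7 -2.8 0 0 0 0 0.5;0 0 0 0 0 0 0.5")

```text
time: 8.88
tcp_pos: [0.429, -0.0884, 0.3018]
eef_rot: [2.233, 2.209, -0.001]
wrist_force: [0.6, 0.8, -0.3]
width: 0.0425
finger_force: 0.0
```

>>> arm_command(motion="0 0 0 0 0 0.17 0.5;0 0 0 0 0 0.17 0.5;0 0 0 0 0 0.17 0.5;0 0 0 0 0 0.17 0.5;0 0 0 0 0 0.17 0.5;0 0 0 0 0 0.18 0.5;0 0 0 0 0 0.18 0.5;0 0 0 0 0 0.18 0.5;0 0 0 0 0 0.18 0.5;0 0 0 0 0 0 0.5;0 0 0 0 0 0 0.5")

```text
time: 10.25
tcp_pos: [0.4309, -0.0863, 0.3016]
eef_rot: [-3.141, 0.002, 0.0]
wrist_force: [0.5, 0.0, 0.5]
width: 0.0429
finger_force: 0.0
```

```bash
python3 - <<'E'
from h import *
import cv2
s=robot.get_state();print(s['tcp_pos'],s['eef_rot'],s['q'],s['width'],s['wrist_force'])
from scipy.spatial.transform import Rotation as Ro
print(Ro.from_rotvec(s['eef_rot']).as_matrix().round(3))
print(px("wrist",np.array([.4331,-.0874,.078])))
cv2.imwrite('pics/w3.png',robot.snapshot("wrist")[:,:,::-1])
E
```

```text
[ 0.43087651 -0.08628864  0.30160884] [-3.14139883e+00  2.31462999e-03  9.12517992e-05] [ 0.51360149  0.00740008 -0.45844023  2.01688489  0.00343088  1.11814259
 -1.51859856] 0.042873518035557064 [0.51629233 0.00090954 0.52968959]
[[ 1.    -0.001 -0.   ]
 [-0.001 -1.     0.   ]
 [-0.    -0.    -1.   ]]
[320.69722684 169.14552141]
```

View pics/w3.png

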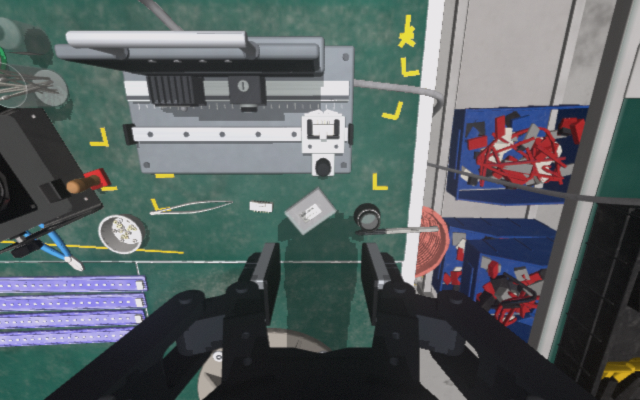

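Wrist view: knob at (323,168) against predicted (321,169), and the camera block (clamp screw) at (243,86), finned lamp at (177,90). Descending to the knob.

```bash
python3 - <<'E'
from h import *
for n,u,v,z in(("knob",323,168,.078),("screw",243,86,.071),("block",247.5,86,.071),("bedL",124,100,.024),("bedR",353,100,.024),("lampfin",176,90,.077)):
    print(n,atz("wrist",u,v,z).round(4))
E
```

```text
knob [ 0.4344 -0.0902  0.078 ]
screw [ 0.5262 -0.0012  0.071 ]
block [ 0.5262 -0.0062  0.071 ]
bedL [0.5123 0.1637 0.024 ]
bedR [ 0.5113 -0.1291  0.024 ]
lampfin [0.522  0.0714 0.077 ]
```

>>> arm_command(motion="0.15 0.2 4 0 0 0 0.5;0.15 0.15 4 0 0 0 0.5;0 0 4 0 0 0 0.5;0 0 4 0 0 0 0.5;0 0 3 0 0 0 0.5;0 0 2.2 0 0 0 0.5;0 0 2 0 0 0 0.5;0 0 0 0 0 0 0.5;0 0 0 0 0 0 0.5")

```text
time: 11.42
tcp_pos: [0.4341, -0.09, 0.0702]
eef_rot: [-3.142, 0.008, -0.001]
wrist_force: [-0.8, 0.1, 0.4]
width: 0.0427
finger_force: 0.0
```

>>> arm_command(motion="0 0 0 0 0 0 0;0 0 0 0 0 0 0;0 0 0 0 0 0 0;0 0 0 0 0 0 0;0 0 0 0 0 0 0", squeeze=40)

```text
time: 12.05
tcp_pos: [0.4341, -0.0902, 0.0704]
eef_rot: [3.141, -0.01, 0.002]
wrist_force: [-1.5, -0.6, 8.1]
width: 0.0163
finger_force: 38.8
```

>>> arm_command(motion="0 -1 0 0 0 0 0;0.01 -1 0 0 0 0 0;0 -1 0 0 0 0 0;0.01 -1 0 0 0 0 0;0 -1 0 0 0 0 0;0.01 -1 0 0 0 0 0;0 0 0 0 0 0 0;0 0 0 0 0 0 0")

```text
time: 13.05
tcp_pos: [0.4342, -0.0299, 0.0704]
eef_rot: [3.141, -0.009, 0.0]
wrist_force: [-6.0, 0.9, 13.7]
width: 0.0165
finger_force: 39.4
```

```bash
python3 - <<'E'
from h import *
import cv2
s=robot.get_state();print(s['tcp_pos'],s['wrist_force'])
a=robot.snapshot("scene")[:,:,::-1][120:250,240:405]
b=robot.snapshot("wrist")[:,:,::-1][0:260,120:520]
cv2.imwrite('pics/s4.png',np.vstack([cv2.resize(a,(520,410),interpolation=cv2.INTER_CUBIC)[110:],cv2.resize(b,(520,290))[:, :]]))
E
```

```text
[ 0.43420566 -0.02989374  0.07036905] [-6.03008494  0.94228666 13.74141025]
```

View pics/s4.png

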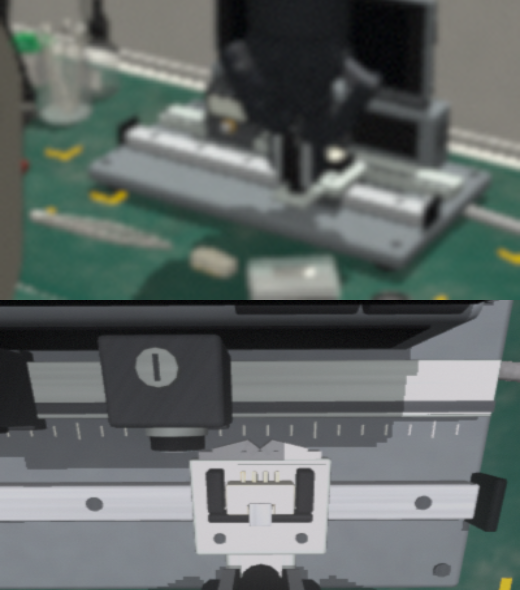

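>>> arm_command(motion="0 -1 0 0 0 0 0;0 -1 0 0 0 0 0;0 -0.4 0 0 0 0 0;0 0 0 0 0 0 0;0 0 0 0 0 0 0")

```text
time: 13.78
tcp_pos: [0.4342, -0.0062, 0.0703]
eef_rot: [3.141, -0.01, -0.0]
wrist_force: [-7.4, -0.4, 14.4]
width: 0.0163
finger_force: 40.1
```

```bash
python3 - <<'E'
from h import *
import cv2
s=robot.get_state();print(s['tcp_pos'],s['wrist_force'])
b=robot.snapshot("wrist")[:,:,::-1][70:210,220:420]
cv2.imwrite('pics/w5.png',cv2.resize(b,None,fx=4,fy=4,interpolation=cv2.INTER_CUBIC))
E
```

```text
[ 0.43416539 -0.00619848  0.07032699] [-7.40416263 -0.44074759 14.4321941 ]
```

View pics/w5.png

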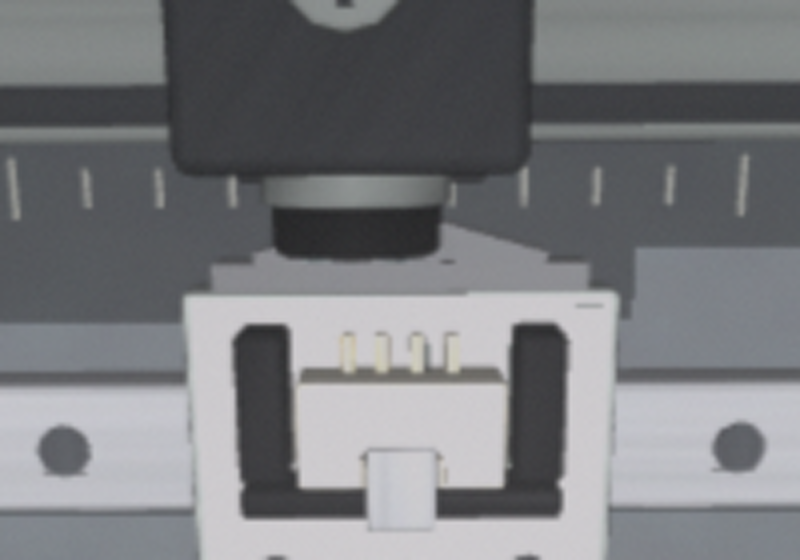

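Barrel centre is at column 357 and block centre at 348, against carriage centre 401: about 5 mm to go.

>>> arm_command(motion="0 -0.25 0 0 0 0 0;0 -0.25 0 0 0 0 0;0 0 0 0 0 0 0;0 0 0 0 0 0 0;0 0 0 0 0 0 0")

```text
time: 14.45
tcp_pos: [0.4342, -0.0012, 0.0704]
eef_rot: [3.141, -0.01, -0.0]
wrist_force: [-6.7, 0.7, 15.1]
width: 0.0168
finger_force: 40.1
```

```bash
python3 - <<'E'
from h import *
import cv2
s=robot.get_state();print(s['tcp_pos'],s['wrist_force'])
b=robot.snapshot("wrist")[:,:,::-1][70:210,220:420]
cv2.imwrite('pics/w6.png',cv2.resize(b,None,fx=4,fy=4,interpolation=cv2.INTER_CUBIC))
E
```

```text
[ 0.43424274 -0.00117458  0.07035473] [-6.70111026  0.74696147 15.09148392]
```

View pics/w6.png

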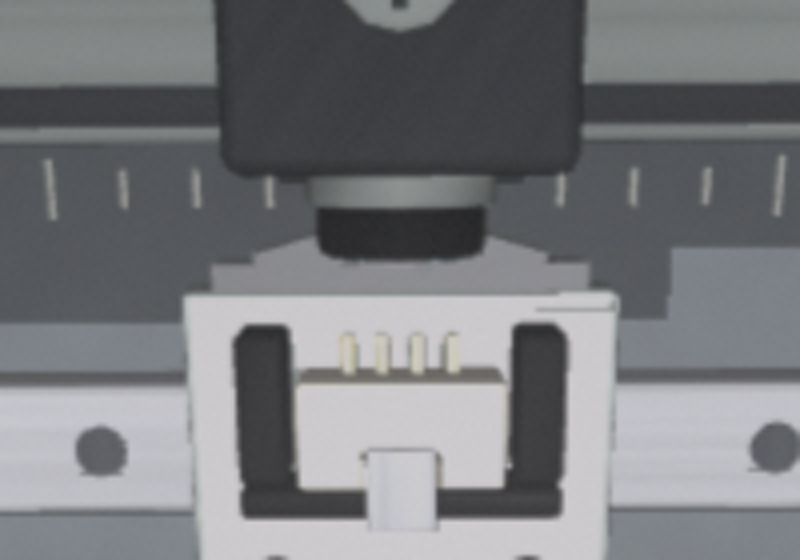

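The barrel (col 401), block (401) and carriage (400) are now in line, and the sideways force is near zero. Handing in.

```bash
python3 -c "
from bench import robot
print(robot.job_done())"
```

```text
the job is handed in; nothing more can be done
None
```

I handed the job in with the screen upright and let go, the carriage centred on the camera block's notch, and the fingers still gripping the knob; the hand-in returned no verdict.

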